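# Empty the fuse test holder and gather the fuses in the tray's corner

### The job

Pull the orange fuse straight up out of the blue test holder and let it go in the grey parts tray with the other two fuses, while the tray stands on the bench. Then lift the tray by its bar handle, clear of the bench, and tilt it towards its yellow corner until all three fuses have slid together into that corner. Finish while still holding the tray up, tilted and still, with the fuses in the yellow corner; leave the circuit board and the screwdriver where they are.

Things in the scene. Friction and masses are not known exactly. Their poses are not given: they have to be found in the camera images.
- holder: fixed fuse test holder: black plate 100 x 80 x 8 mm (x, y, z) with a blue block 50 x 44 mm, top 24 mm above the bench; left or right, the tray on the other side. Origin: centre of the underside. The fuse stands in the slot in its middle; two sprung noses grip its feet: about 10 N (16 at most) straight up over the first 6 mm frees it, 25 mm takes it fully out.
- fuse_a_grip (a point): where to grip the fuse that stands upright in the holder: in its orange body (30 mm in x, 12 in y, 29 high, white label), 8 mm below its top. Axes are the fuse's, z up along it: grip across y (12 mm). The blue block's top is 21 mm below this point: keep fingertips less than 20 mm below it.
- fuse_a_center (a point): centre of the same fuse: 30 x 12 x 45 mm in all (x, y, z; body above, two metal blades with thickened feet below, feet 22.5 mm below this point), 20 g, smooth. 14.5 mm below fuse_a_grip.
- fuse_b_center (a point): centre of a like fuse (30 x 12 x 45 mm, 20 g) lying loose in the tray, away from the yellow corner. Smooth: slides on the tray floor when tilted more than about 12 degrees; 25 to 35 degrees, sloping equally down along the tray's -x and -y, brings all fuses into the corner.
- fuse_c_center (a point): centre of the other like fuse lying loose in the tray, away from the yellow corner.
- tray: loose grey tray, an open box 200 x 140 x 45 mm (x, y, z), walls and floor 5 mm, 0.18 to 0.34 kg. Origin: centre of its underside; z up. Its yellow corner is at -x, -y. A black bar handle runs along x over the middle, end to end (212 mm long, 14 wide in y, underside 66 and top 84 mm above the tray's underside), on end posts. On either side of the bar (7 to 65 mm in y) the tray is open above.
- tray_handle (a point): middle of the bar handle, 75 mm above the tray's underside, half-way up the bar: grip it here across y (14 mm). Axes as the tray's.
- tray_corner (a point): the yellow corner of the tray, inside, on its floor: at x = -95, y = -65, z = 5 mm in the tray's frame. Axes as the tray's.
- board: bystander: green circuit board 90 x 70 mm on 12 mm feet, between holder and tray at their far side. Origin: centre of its underside. Leave it alone.
- screwdriver: bystander: red screwdriver 170 mm long, lying about along the robot's x axis between holder and tray. Leave it alone.
Mind the look-alikes: they are no part of the job. Leave any purple look-alike of the part that bears fuse_a_grip alone. What is shaped like the part that bears fuse_c_center but green is not meant.

How it is judged:
By the outcome, as a careful person would: the job done as asked, in the order asked, and still so for the second after the job is handed in, while the arm keeps its last pose, push and grip.
It also fails if it takes over 61 s, if anything falls off the work surface, if the arm or the gripper's body presses on something with over 40 N, if the wrist force passes 120 N, or if a joint passes its speed limit or range.

### The arm

A 6-joint arm with a two-finger parallel gripper is mounted at the origin on the work surface. World frame = base frame: x ahead of the robot, y to its left, z up, the work surface at z = 0. Lengths are in m, angles in rad, forces in N, time in s.
With the tool pointing down it reaches from about 0.35 to 0.725 m from the base axis. Payload 6 kg.
Tool frame: the origin (TCP) lies midway between the tips of the shut fingers; the grasp point (between the pads) lies 19 mm behind it (r.tcp_to_grasp is the distance from the TCP to the grasp point, in m); z points along the fingers, y is the direction in which the jaws open and shut (so a half turn about z gives the same grasp; the last joint's range is limited). The gripper opens to 85 mm and grips with 20 to 120 N. Pads are 22 mm wide; open, the fingers measure 114 mm over their backs; the gripper's body (76 mm by 85 mm) begins 54 mm behind the grasp point. The pads swing forward as they close: fully open they stand 13 mm farther back than shut.
Start: joints at [-0.78, 0.04, 0.085, 0, -1.615, -0.334], TCP at [0.265, -0.538, 0.231] pointing down, gripper open.
Joint ranges: [-2.56, 2.56], [-1.29, 2.01], [-1.08, 1.49], [-3.29, 1.98], [-2.81, -0.18], [-2.99, 2.99]. Speed limits (rad/s): [2.57, 2.57, 3.01, 3.14, 3.14, 3.14].

### API

Orientations are given as a unit quaternion [w, x, y, z].
In Python, from cell import r gives the robot as it stands. The module is installed in compiled form; this text tells all that it offers.
- The arm moves only by the tool servo_tool, never from a script. Its arguments are lists of equal length, an entry for each row: "jaw": the closure in counts, from 0 (fully open) to 255 (shut); "slide": the shift along the tool's x, y, z in units of 50 cm (1.0 is 50 cm), a list of three; "angular": the turn, a rotation vector about the tool's x, y, z in units of 0.1 rad (1.0 is 0.1 rad), a list of three. A call has 1 to 8 rows; each row shifts and turns the commanded pose from where the row before left it, along the tool's axes as they then stand; what a row does not reach is not made up. A row lasts 1/12 s, in which the tool goes at most 41.7 mm and 7.16 degrees, less where a joint would pass 70% of its speed; a pose out of reach is approached as far as the arm can. A call with a number of a shift or a turn outside -1 to 1 is refused whole. A call with a gripper value outside its range is refused whole. The fingers move at their own pace and stop on an object; "newtons" is the grip in N (left out, the last holds). Time passes only in rows, so rows that do not move let the fingers close. It gives the time, the measured TCP pose, the force and the opening at its end, in the units of the state.
- r.get_state(): the state, without advancing time (a new reading comes with each control period).
- r.capture(name): name is "scene" or "top" or "wrist"; returns the picture (480x640x3 uint8, blue, green, red); there is no depth.
- r.camera_info(name): a dict with "vertical_fov" (degrees; the focal length in pixels is half the picture's height over the tangent of half this angle, whatever the lens; pixels are square), "cx", "cy" (the principal point, pixels), "extrinsics" (4x4, takes a point from world to camera coordinates); the wrist camera has in their place "mount" (4x4, takes a point from camera to tool coordinates, whose origin is the TCP and whose axes are the flange's). Camera axes: x right, y up, looking along -z (the intrinsics and any distortion apply to the point x, -y, -z); pixel columns grow to the right and rows downward; lengths in m; the calibration is good to about 2 mm. The wrist camera is an equidistant fisheye: a pixel r from the principal point sees the ray r / f radians off the axis. A picture is of the moment at which its call begins: read the wrist's pose just before it. camera_info takes no time and is no camera call.
- r.close_job(): hands the job in, once; it reports no verdict.
The state is a dict: "time_s": time; "qpos": joint angles; "qvel": joint speeds; "joint_efforts": joint torques, N m; "ee_pos": TCP position; "eef_rot": TCP orientation; "force": force on the tool from outside, world axes, zero at the start; "ft_torque": the same for the moment, N m; "gripper_width": opening from 0.0 (shut) to 1.0 (fully open).
Only numpy, scipy, OpenCV 4.12 (cv2) and the standard library are available. Lean on these libraries where they do the work, as an engineer would, in place of code of your own. Each camera call takes 0.05 s, during which the arm holds its last target. There are 200 camera calls.

## Working session

There is one attempt and no reset: what is moved stays moved. The work goes in short steps, Python scripts to look and compute and a tool call to move; the robot and the scene stay as the last step left them, time stands still between calls to the robot, and variables do not carry over. Pictures are saved under pics/ and viewed, about 8 in all and at most 12, crops included, and the job is handed in when it is done.

Besides the shell and the picture viewer there is one more tool, called after "Call:" as a command line: name --argument value ..., lists and objects as JSON in quotes. servo_tool: Moves the arm, as the interface text tells. Its arguments: {"type":"object","properties":{"jaw":{"type":"array","items":{"type":"number"}},"slide":{"type":"array","items":{"type":"array","items":{"type":"number"}}},"angular":{"type":"array","items":{"type":"array","items":{"type":"number"}}},"newtons":{"type":"number"}},"required":["jaw","slide","angular"]}

```bash
mkdir -p pics; cat > h.py <<'E'
import numpy as np, cv2
from cell import r
from scipy.spatial.transform import Rotation as R
def info(n):
    return r.camera_info(n)
def ray(n,u,v,st=None):
    i=info(n); f=240/np.tan(np.radians(i["vertical_fov"])/2)
    x,y=(u-i["cx"])/f,(v-i["cy"])/f
    if n=="wrist":
        t=np.hypot(x,y); d=np.array([np.sin(t)*x/t,-np.sin(t)*y/t,-np.cos(t)]) if t>0 else np.array([0,0,-1.])
        M=np.array(i["mount"]); w=st["eef_rot"]; Q=R.from_quat([w[1],w[2],w[3],w[0]]).as_matrix()
        return Q@M[:3,3]+np.array(st["ee_pos"]),Q@M[:3,:3]@d
    d=np.array([x,-y,-1.]); E=np.linalg.inv(np.array(i["extrinsics"]))
    return E[:3,3],E[:3,:3]@d
def onz(n,u,v,z,st=None):
    o,d=ray(n,u,v,st); return o+d*(z-o[2])/d[2]
E
python3 - <<'E'
from h import *
for n in("scene","top"):
    cv2.imwrite(f"pics/{n}0.png",r.capture(n)); i=info(n); print(n,{k:np.round(v,3).tolist() if not isinstance(v,str) else v for k,v in i.items()})
print({k:np.round(v,3).tolist() if not isinstance(v,str) else v for k,v in info("wrist").items()})
print(r.get_state(), r.tcp_to_grasp)
E
```

```text
scene {'vertical_fov': 56.262, 'cx': 320.74, 'cy': 244.132, 'extrinsics': [[-0.449, 0.893, -0.006, 0.302], [-0.663, -0.329, 0.672, 0.302], [0.599, 0.306, 0.74, -1.238], [0.0, 0.0, 0.0, 1.0]]}
top {'vertical_fov': 49.772, 'cx': 319.307, 'cy': 232.238, 'extrinsics': [[-0.006, -1.0, -0.006, -0.057], [0.997, -0.006, 0.071, -0.544], [-0.071, -0.005, 0.997, -1.024], [0.0, 0.0, 0.0, 1.0]]}
{'vertical_fov': 65.706, 'cx': 321.445, 'cy': 239.027, 'mount': [[0.0, 0.957, 0.291, 0.075], [1.0, -0.0, -0.001, -0.0], [-0.001, 0.291, -0.957, -0.142], [0.0, 0.0, 0.0, 1.0]]}
{'time_s': 0.1, 'qpos': array([-7.80287132e-01,  4.07734154e-02,  8.39391083e-02, -4.33376124e-04,
       -1.61550092e+00, -3.33722001e-01]), 'qvel': array([-0.0015972 , -0.0014508 ,  0.0001446 ,  0.00152535, -0.00122934,
       -0.00034868]), 'joint_efforts': array([-5.51218400e-03, -3.69341147e+01,  3.48280549e+01,  6.95169970e+00,
       -4.55578527e-03,  3.08182894e-05]), 'ee_pos': array([ 0.26460091, -0.53818205,  0.23037717]), 'eef_rot': array([-2.26931456e-04, -2.26422327e-01,  9.74028896e-01,  7.66434560e-04]), 'force': array([ 0.72501545, -0.7274575 , -0.83327881]), 'ft_torque': array([-0.03156894,  0.00031838,  0.00287262]), 'gripper_width': 0.9956341655509277} 0.0187
```

View pics/top0.png

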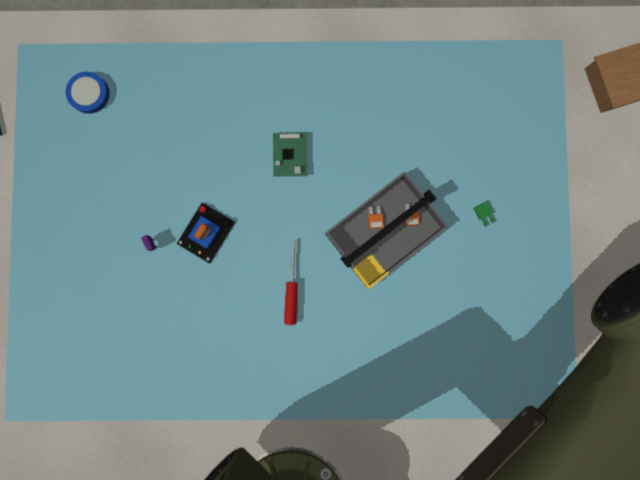

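View pics/scene0.png

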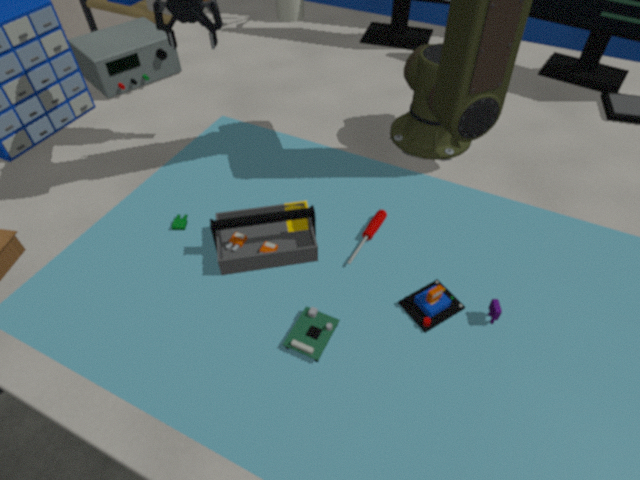

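Top view: the orange fuse stands in the blue block at (203,231). The tray is at (386,231), with its yellow corner at (370,271) and two orange fuses at (376,217) and (413,215). Look-alikes are the purple one at (150,243) and the green one at (484,212). The target is the orange fuse inside the blue block. Next I measure positions.

```bash
python3 - <<'E'
from h import *
im=cv2.imread("pics/top0.png"); hsv=cv2.cvtColor(im,cv2.COLOR_BGR2HSV)
def blobs(name,m,z,roi,amin=15):
    x0,y0,x1,y1=roi; k=np.zeros_like(m); k[y0:y1,x0:x1]=m[y0:y1,x0:x1]
    for c in cv2.findContours(k,cv2.RETR_EXTERNAL,cv2.CHAIN_APPROX_NONE)[0]:
        if cv2.contourArea(c)<amin: continue
        b=cv2.boxPoints(cv2.minAreaRect(c)); P=np.array([onz("top",u,v,z)[:2] for u,v in b])
        e=[P[1]-P[0],P[2]-P[1]]; L=[np.linalg.norm(q) for q in e]; a=e[int(np.argmax(L))]
        print(name,b.mean(0).round(1),"xy",P.mean(0).round(4),"dims",np.round(sorted(L),4),"long yaw",np.degrees(np.arctan2(a[1],a[0])).round(1))
org=cv2.inRange(hsv,(5,150,100),(18,255,255))
blobs("fuseA",org,.053,(180,205,235,260)); blobs("fuseBC",org,.012,(330,170,450,290))
blobs("blue",cv2.inRange(hsv,(105,150,80),(125,255,255)),.024,(170,195,245,270))
dark=cv2.inRange(hsv,(0,0,0),(180,255,45))
blobs("handle",dark,.084,(325,170,450,290),60); 
blobs("holder",dark|cv2.inRange(hsv,(105,150,80),(125,255,255))|org,.008,(170,195,245,270),60)
blobs("yellow",cv2.inRange(hsv,(20,150,80),(33,255,255)),.02,(325,170,450,300))
a=cv2.resize(im[195:275,130:245],None,fx=5,fy=5,interpolation=2)
b=cv2.resize(im[165:300,320:500],None,fx=3,fy=3,interpolation=2)
o=np.zeros((max(a.shape[0],b.shape[0])+0,800,3),np.uint8)
a=cv2.resize(a,(260*115//115,181)); o[:181,:260]=a; o[:b.shape[0],260:800]=b; cv2.imwrite("pics/crop1.png",o)
E
```

```text
fuseA [200.4 230.6] xy [0.5454 0.172 ] dims [0.01  0.028] long yaw -31.6
fuseBC [375.5 220.7] xy [ 0.5665 -0.1745] dims [0.0279 0.0299] long yaw -85.6
fuseBC [416.4 216.9] xy [ 0.5736 -0.2577] dims [0.0205 0.0224] long yaw -124.5
blue [203.4 231.7] xy [0.5454 0.1727] dims [0.046  0.0509] long yaw -31.2
handle [388.7 228.8] xy [ 0.5445 -0.1922] dims [0.0246 0.2118] long yaw -52.5
holder [205.6 232.3] xy [0.5455 0.172 ] dims [0.0779 0.0973] long yaw -31.0
yellow [370.  270.8] xy [ 0.4651 -0.1613] dims [0.0502 0.0511] long yaw -141.9
```

View pics/crop1.png

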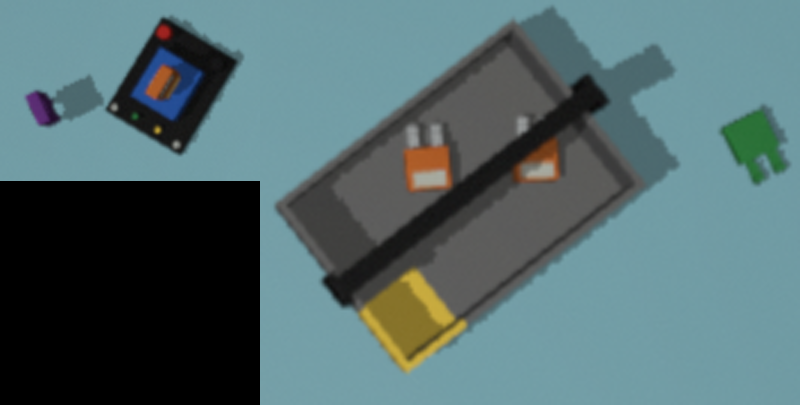

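The crop confirms that the fuse in the blue block is orange and upright. The purple one (outside, left) and the green one (right of the tray) are not part of the job. Tray yaw is about -52.5°, with the yellow corner at -x, -y. I'll move over the holder and turn the jaws across the fuse.

Call:
servo_tool --jaw '[0, 0, 0, 0, 0, 0, 0, 0]' --slide '[[-0.047, 0.0428, 0], [-0.047, 0.0428, 0], [-0.047, 0.0428, 0], [-0.047, 0.0428, 0], [-0.047, 0.0428, 0], [-0.047, 0.0428, 0], [-0.047, 0.0428, 0], [-0.047, 0.0428, 0]]' --angular '[[0, 0, 0], [0, 0, 0], [0, 0, 0], [0, 0, 0], [0, 0, 0], [0, 0, 0], [0, 0, 0], [0, 0, 0]]'

```text
time_s: 0.77
ee_pos: [0.358, -0.3004, 0.2309]
eef_rot: [-0.0, -0.226, 0.974, 0.0]
force: [0.9, -0.7, -0.1]
gripper_width: 1.002
```

Call:
servo_tool --jaw '[0, 0, 0, 0, 0, 0, 0, 0]' --slide '[[-0.047, 0.0428, 0], [-0.047, 0.0428, 0], [-0.047, 0.0428, 0], [-0.047, 0.0428, 0], [-0.047, 0.0428, 0], [-0.047, 0.0428, 0], [-0.047, 0.0428, 0], [-0.047, 0.0428, 0]]' --angular '[[0, 0, 0], [0, 0, 0], [0, 0, 0], [0, 0, 0], [0, 0, 0], [0, 0, 0], [0, 0, 0], [0, 0, 0]]'

```text
time_s: 1.43
ee_pos: [0.4512, -0.0636, 0.2311]
eef_rot: [0.0, -0.227, 0.974, 0.0]
force: [0.2, -0.3, 0.8]
gripper_width: 1.003
```

Call:
servo_tool --jaw '[0, 0, 0, 0, 0, 0, 0, 0]' --slide '[[-0.047, 0.0428, 0], [-0.047, 0.0428, 0], [-0.047, 0.0428, 0], [-0.047, 0.0428, 0], [-0.047, 0.0428, 0], [-0.047, 0.0428, 0], [-0.047, 0.0428, 0], [-0.047, 0.0428, 0]]' --angular '[[0, 0, 0], [0, 0, 0], [0, 0, 0], [0, 0, 0], [0, 0, 0], [0, 0, 0], [0, 0, 0], [0, 0, 0]]'

```text
time_s: 2.1
ee_pos: [0.5445, 0.1728, 0.2308]
eef_rot: [-0.0, -0.227, 0.974, 0.0]
force: [0.3, -0.8, 0.9]
gripper_width: 1.0
```

Call:
servo_tool --jaw '[0, 0, 0, 0, 0, 0, 0, 0]' --slide '[[0, 0, 0], [0, 0, 0], [0, 0, 0], [0, 0, 0], [0, 0, 0], [0, 0, 0], [0, 0, 0], [0, 0, 0]]' --angular '[[0, 0, -0.89], [0, 0, -0.89], [0, 0, -0.89], [0, 0, -0.89], [0, 0, -0.89], [0, 0, -0.89], [0, 0, -0.89], [0, 0, -0.89]]'

```text
time_s: 2.77
ee_pos: [0.5441, 0.1712, 0.2307]
eef_rot: [-0.0, -0.554, 0.833, 0.0]
force: [0.4, -1.0, -0.5]
gripper_width: 1.001
```

Call:
servo_tool --jaw '[0, 0, 0, 0, 0, 0, 0, 0]' --slide '[[0, 0, 0], [0, 0, 0], [0, 0, 0], [0, 0, 0], [0, 0, 0], [0, 0, 0], [0, 0, 0], [0, 0, 0]]' --angular '[[0, 0, -0.89], [0, 0, -0.89], [0, 0, -0.89], [0, 0, -0.89], [0, 0, -0.89], [0, 0, -0.89], [0, 0, -0.89], [0, 0, -0.89]]'

```text
time_s: 3.43
ee_pos: [0.5441, 0.1712, 0.2307]
eef_rot: [0.0, 0.809, -0.588, -0.0]
force: [0.1, -1.0, 0.3]
gripper_width: 1.0
```

Call:
servo_tool --jaw '[0, 0, 0, 0, 0, 0, 0, 0]' --slide '[[0, 0, 0], [0, 0, 0], [0, 0, 0], [0, 0, 0], [0, 0, 0], [0, 0, 0], [0, 0, 0], [0, 0, 0]]' --angular '[[0, 0, -0.89], [0, 0, -0.89], [0, 0, -0.89], [0, 0, -0.89], [0, 0, -0.89], [0, 0, -0.89], [0, 0, -0.89], [0, 0, 0]]'

```text
time_s: 4.1
ee_pos: [0.5441, 0.1712, 0.2308]
eef_rot: [0.0, 0.95, -0.312, -0.0]
force: [0.3, -0.5, -0.2]
gripper_width: 1.003
```

```bash
python3 - <<'E'
from h import *
st=r.get_state(); im=r.capture("wrist"); cv2.imwrite("pics/w1.png",im)
hsv=cv2.cvtColor(im,cv2.COLOR_BGR2HSV)
for nm,m,z in(("org",cv2.inRange(hsv,(5,150,80),(18,255,255)),.053),("blue",cv2.inRange(hsv,(105,150,60),(125,255,255)),.024)):
    for c in cv2.findContours(m,cv2.RETR_EXTERNAL,cv2.CHAIN_APPROX_NONE)[0]:
        if cv2.contourArea(c)<150: continue
        b=cv2.boxPoints(cv2.minAreaRect(c)); P=np.array([onz("wrist",u,v,z,st)[:2] for u,v in b])
        print(nm,b.round(0).tolist(),P.mean(0).round(4),[(np.linalg.norm(q).round(4),np.degrees(np.arctan2(q[1],q[0])).round(1)) for q in (P[1]-P[0],P[2]-P[1])])
E
```

```text
org [[310.0, 192.0], [326.0, 191.0], [329.0, 226.0], [314.0, 228.0]] [0.5473 0.1697] [(np.float64(0.0133), np.float64(-121.1)), (np.float64(0.0322), np.float64(148.9))]
org [[545.0, 9.0], [561.0, -1.0], [576.0, 21.0], [561.0, 31.0]] [ 0.5708 -0.1434] [(np.float64(0.0271), np.float64(-87.0)), (np.float64(0.0268), np.float64(-173.9))]
blue [[292.0, 180.0], [340.0, 176.0], [345.0, 229.0], [297.0, 233.0]] [0.5463 0.1715] [(np.float64(0.0452), np.float64(-121.2)), (np.float64(0.0524), np.float64(149.5))]
blue [[-0.0, 108.0], [45.0, 108.0], [45.0, 175.0], [0.0, 175.0]] [0.8262 0.4054] [(np.float64(0.0845), np.float64(-135.9)), (np.float64(0.0773), np.float64(138.0))]
```

View pics/w1.png

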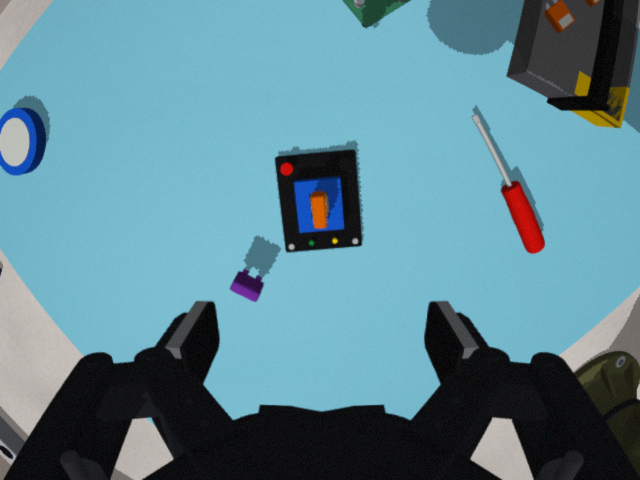

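The wrist view shows the fuse at (319,209), clear of the purple one at (247,284). Both views agree within about 2 mm on (0.546, 0.171) and jaw yaw 239°. Descending.

Call:
servo_tool --jaw '[110, 110, 110, 110, 110, 110, 110, 110]' --slide '[[0, 0, 0], [0.0032, -0.0026, 0], [0, 0, 0.05], [0, 0, 0.05], [0, 0, 0.05], [0, 0, 0.05], [0, 0, 0.05], [0, 0, 0.03]]' --angular '[[0, 0, -0.92], [0, 0, 0], [0, 0, 0], [0, 0, 0], [0, 0, 0], [0, 0, 0], [0, 0, 0], [0, 0, 0]]'

```text
time_s: 4.82
ee_pos: [0.5451, 0.171, 0.0879]
eef_rot: [0.001, 0.962, -0.272, -0.002]
force: [-0.6, -0.2, -1.0]
gripper_width: 0.568
```

```bash
python3 - <<'E'
from h import *
st=r.get_state(); im=r.capture("wrist"); cv2.imwrite("pics/w2.png",im); print(st["ee_pos"],st["eef_rot"],st["gripper_width"])
hsv=cv2.cvtColor(im,cv2.COLOR_BGR2HSV)
for nm,m,z in(("org",cv2.inRange(hsv,(5,150,80),(18,255,255)),.053),("blue",cv2.inRange(hsv,(105,150,60),(125,255,255)),.024)):
    for c in cv2.findContours(m,cv2.RETR_EXTERNAL,cv2.CHAIN_APPROX_NONE)[0]:
        if cv2.contourArea(c)<600: continue
        b=cv2.boxPoints(cv2.minAreaRect(c)); P=np.array([onz("wrist",u,v,z,st)[:2] for u,v in b])
        print(nm,b.round(0).tolist(),P.mean(0).round(4),[(np.linalg.norm(q).round(4),np.degrees(np.arctan2(q[1],q[0])).round(1)) for q in (P[1]-P[0],P[2]-P[1])])
E
```

```text
[0.54513366 0.17104607 0.08785384] [ 0.00109391  0.96231186 -0.27194167 -0.00155216] 0.5680033378674604
org [[305.0, 234.0], [331.0, 234.0], [331.0, 300.0], [305.0, 300.0]] [0.5494 0.1694] [(np.float64(0.0129), np.float64(-121.6)), (np.float64(0.0363), np.float64(149.0))]
blue [[279.0, 209.0], [356.0, 209.0], [356.0, 295.0], [279.0, 295.0]] [0.5476 0.1711] [(np.float64(0.0437), np.float64(-121.6)), (np.float64(0.0538), np.float64(150.2))]
```

View pics/w2.png

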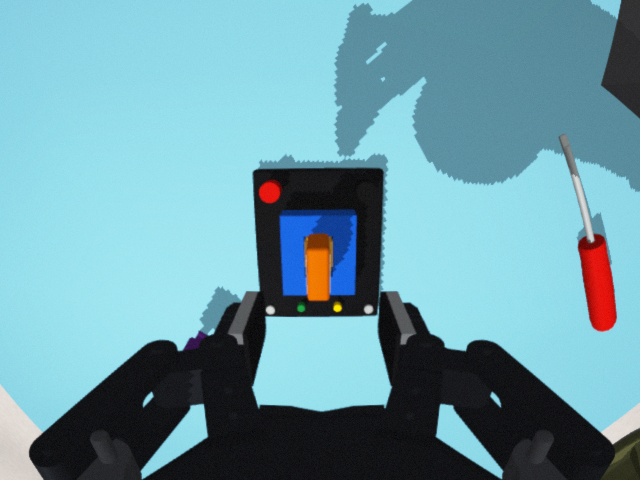

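The jaws straddle the fuse (orange at about (318,267)), with a lateral offset under 1 mm and the purple one well outside. Descend, then close.

Call:
servo_tool --jaw '[110, 110, 110, 110, 110, 110]' --slide '[[0.0026, -0.0012, 0.02], [0, 0, 0.03], [0, 0, 0.03], [0, 0, 0.03], [0, 0, 0.01], [0, 0, 0]]' --angular '[[0, 0, 0], [0, 0, 0], [0, 0, 0], [0, 0, 0], [0, 0, 0], [0, 0, 0]]'

```text
time_s: 5.37
ee_pos: [0.5475, 0.1712, 0.0306]
eef_rot: [0.001, 0.963, -0.27, -0.0]
force: [0.3, -0.4, 1.0]
gripper_width: 0.571
```

Call:
servo_tool --jaw '[255, 255, 255, 255, 255, 255, 255, 255]' --slide '[[0, 0, 0], [0, 0, 0], [0, 0, 0], [0, 0, 0], [0, 0, 0], [0, 0, 0], [0, 0, 0], [0, 0, 0]]' --angular '[[0, 0, 0], [0, 0, 0], [0, 0, 0], [0, 0, 0], [0, 0, 0], [0, 0, 0], [0, 0, 0], [0, 0, 0]]' --newtons 70

```text
time_s: 6.03
ee_pos: [0.5485, 0.1717, 0.0329]
eef_rot: [-0.001, 0.963, -0.269, 0.001]
force: [-1.3, 0.5, 6.6]
gripper_width: 0.121
```

Call:
servo_tool --jaw '[255, 255, 255, 255, 255, 255, 255, 255]' --slide '[[0, 0, -0.004], [0, 0, -0.004], [0, 0, -0.006], [0, 0, -0.006], [0, 0, -0.01], [0, 0, -0.01], [0, 0, -0.015], [0, 0, -0.015]]' --angular '[[0, 0, 0], [0, 0, 0], [0, 0, 0], [0, 0, 0], [0, 0, 0], [0, 0, 0], [0, 0, 0], [0, 0, 0]]'

```text
time_s: 6.7
ee_pos: [0.5478, 0.1712, 0.0676]
eef_rot: [0.0, 0.963, -0.27, 0.0]
force: [0.5, -0.6, -0.3]
gripper_width: 0.123
```

```bash
python3 - <<'E'
from h import *
st=r.get_state(); print(st["ee_pos"],st["force"],st["gripper_width"])
a=r.capture("wrist"); b=cv2.resize(r.capture("scene")[240:360,360:520],(640,480)); cv2.imwrite("pics/w3.png",cv2.resize(np.hstack([a,b]),(800,300)))
E
```

```text
[0.54781643 0.17124459 0.06764384] [ 0.4961188  -0.59210049 -0.25268628] 0.12272833779478817
```

View pics/w3.png

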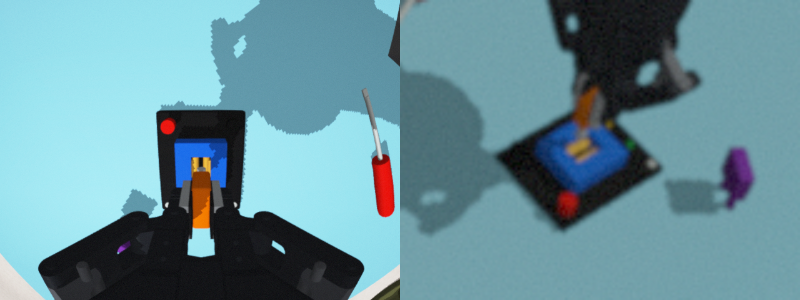

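The fuse is out and held: the blades are clear of the block. Going up, over the tray, then turning so the jaws lie along the tray's x.

Call:
servo_tool --jaw '[255, 255, 255, 255, 255, 255, 255, 255]' --slide '[[0, 0, -0.052], [0, 0, -0.052], [0, 0, -0.052], [0, 0, -0.052], [0, 0, -0.052], [0.0241, 0.056, 0], [0.0241, 0.056, 0], [0.0241, 0.056, 0]]' --angular '[[0, 0, 0], [0, 0, 0], [0, 0, 0], [0, 0, 0], [0, 0, 0], [0, 0, 0], [0, 0, 0], [0, 0, 0]]'

```text
time_s: 7.47
ee_pos: [0.5347, 0.0802, 0.1968]
eef_rot: [-0.0, 0.963, -0.269, 0.0]
force: [0.2, -0.5, -0.8]
gripper_width: 0.12
```

Call:
servo_tool --jaw '[255, 255, 255, 255, 255, 255, 255, 255]' --slide '[[0.0241, 0.056, 0], [0.0241, 0.056, 0], [0.0241, 0.056, 0], [0.0241, 0.056, 0], [0.0241, 0.056, 0], [0.0241, 0.056, 0], [0.0241, 0.056, 0], [0.0241, 0.056, 0]]' --angular '[[0, 0, 0], [0, 0, 0], [0, 0, 0], [0, 0, 0], [0, 0, 0], [0, 0, 0], [0, 0, 0], [0, 0, 0]]'

```text
time_s: 8.13
ee_pos: [0.5006, -0.1621, 0.1965]
eef_rot: [-0.0, 0.963, -0.269, 0.0]
force: [1.1, -0.7, 0.4]
gripper_width: 0.122
```

Call:
servo_tool --jaw '[255, 255, 255, 255, 255, 255, 255, 255]' --slide '[[0.0241, 0.056, 0], [0, 0, 0], [0, 0, 0], [0, 0, 0], [0, 0, 0], [0, 0, 0], [0, 0, 0], [0, 0, 0]]' --angular '[[0, 0, 0], [0, 0, 0.97], [0, 0, 0.97], [0, 0, 0.97], [0, 0, 0.97], [0, 0, 0.97], [0, 0, 0.97], [0, 0, 0.97]]'

```text
time_s: 8.8
ee_pos: [0.4967, -0.1909, 0.1963]
eef_rot: [0.0, 0.817, -0.577, -0.0]
force: [-0.6, 0.0, -0.8]
gripper_width: 0.122
```

Call:
servo_tool --jaw '[255, 255, 255, 255, 255, 255, 255, 255]' --slide '[[0, 0, 0], [0, 0, 0], [0, 0, 0], [0, 0, 0], [0, 0, 0], [0, 0, 0], [0, 0, 0], [0, 0, 0]]' --angular '[[0, 0, 0.97], [0, 0, 0.97], [0, 0, 0.97], [0, 0, 0.97], [0, 0, 0.97], [0, 0, 0.97], [0, 0, 0.97], [0, 0, 0.97]]'

```text
time_s: 9.47
ee_pos: [0.4967, -0.1909, 0.1963]
eef_rot: [-0.0, -0.538, 0.843, 0.0]
force: [-0.5, -0.2, 0.1]
gripper_width: 0.12
```

Call:
servo_tool --jaw '[255, 255, 255, 255, 255, 255]' --slide '[[0, 0, 0], [0, 0, 0], [0, 0, 0], [0, 0, 0], [0, 0, 0], [0, 0, 0]]' --angular '[[0, 0, 0.97], [0, 0, 0.97], [0, 0, 0.97], [0, 0, 0.97], [0, 0, 0.97], [0, 0, 0]]'

```text
time_s: 9.97
ee_pos: [0.4968, -0.1909, 0.1963]
eef_rot: [-0.0, -0.32, 0.947, 0.0]
force: [0.8, -0.4, -0.0]
gripper_width: 0.123
```

```bash
python3 - <<'E'
from h import *
st=r.get_state(); q=st["eef_rot"]; Q=R.from_quat([q[1],q[2],q[3],q[0]]).as_matrix()
print(st["time_s"],st["ee_pos"],Q.round(3).tolist(),st["qpos"].round(2),st["gripper_width"])
im=r.capture("wrist"); cv2.imwrite("pics/w4.png",im)
E
```

```text
9.9667 [ 0.49677048 -0.19086332  0.19631807] [[-0.795, -0.607, -0.0], [-0.607, 0.795, 0.0], [0.0, 0.0, -1.0]] [ 0.01 -0.14 -0.15 -0.   -1.56 -0.93] 0.12276016107457761
```

View pics/w4.png

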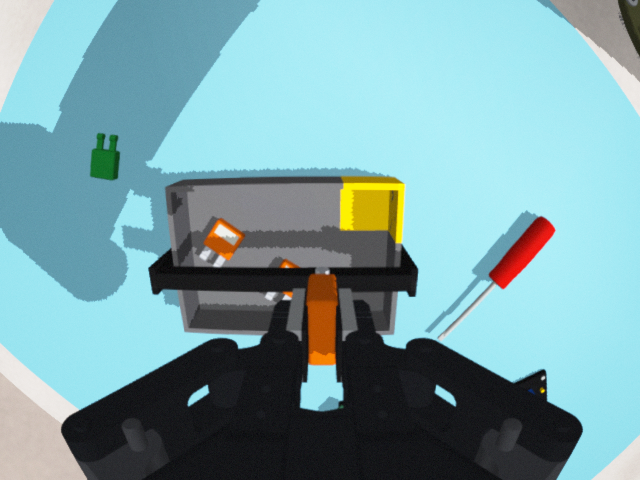

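```bash
python3 - <<'E'
from h import *
st=r.get_state()
for n,uv,z in (("h1",(152,275),.075),("h2",(416,275),.075),("yel corner top",(404,178),.045),("other corner top",(167,184),.045),("fuseC",(222,240),.011)):
    p=onz("wrist",*uv,z,st); d=p[:2]-np.array([.5445,-.192]); a=np.radians(-52.5); print(n,p.round(4),"tray",(d@np.array([[np.cos(a),-np.sin(a)],[np.sin(a),np.cos(a)]])).round(4))
E
```

```text
h1 [ 0.6104 -0.2794  0.075 ] tray [ 0.1094 -0.0009]
h2 [ 0.4786 -0.1113  0.075 ] tray [-0.1042 -0.0031]
yel corner top [ 0.4265 -0.161   0.045 ] tray [-0.0964 -0.0747]
other corner top [ 0.5488 -0.3146  0.045 ] tray [ 0.0999 -0.0712]
fuseC [ 0.574  -0.2494  0.011 ] tray [ 0.0635 -0.0116]
```

The wrist view shows the bar at row 275 and the yellow corner at (404,178). The handle check agrees within 3 mm. Fuse C is at (222,240), away from the drop spot. Lowering and releasing.

Call:
servo_tool --jaw '[255, 255, 255, 255, 255, 255, 255, 255]' --slide '[[0, 0, 0.045], [0, 0, 0.05], [0, 0, 0.05], [0, 0, 0.05], [0, 0, 0.05], [0, 0, 0.04], [0, 0, 0.03], [0, 0, 0.015]]' --angular '[[0, 0, 0], [0, 0, 0], [0, 0, 0], [0, 0, 0], [0, 0, 0], [0, 0, 0], [0, 0, 0], [0, 0, 0]]'

```text
time_s: 10.68
ee_pos: [0.4957, -0.1908, 0.0293]
eef_rot: [-0.001, -0.323, 0.946, 0.001]
force: [-7.9, 4.3, 32.3]
gripper_width: 0.117
```

Call:
servo_tool --jaw '[255, 190, 180, 170, 160, 160, 160, 160]' --slide '[[0, 0, 0], [0, 0, 0], [0, 0, 0], [0, 0, 0], [0, 0, 0], [0, 0, 0], [0, 0, 0], [0, 0, 0]]' --angular '[[0, 0, 0], [0, 0, 0], [0, 0, 0], [0, 0, 0], [0, 0, 0], [0, 0, 0], [0, 0, 0], [0, 0, 0]]'

```text
time_s: 11.35
ee_pos: [0.4969, -0.1908, 0.0313]
eef_rot: [0.0, -0.322, 0.947, 0.0]
force: [-0.1, -0.3, 0.5]
gripper_width: 0.375
```

Call:
servo_tool --jaw '[160, 160, 160, 160, 160, 160, 160, 160]' --slide '[[0, 0, -0.03], [0, 0, -0.04], [0, 0, -0.05], [0, 0, -0.05], [0, 0, -0.05], [0, 0, -0.05], [0, 0, -0.06], [0, 0, 0]]' --angular '[[0, 0, 0], [0, 0, 0], [0, 0, 0], [0, 0, 0], [0, 0, 0], [0, 0, 0], [0, 0, 0], [0, 0, 0]]'

```text
time_s: 12.02
ee_pos: [0.499, -0.1919, 0.2034]
eef_rot: [0.004, -0.322, 0.947, -0.003]
force: [-0.5, -0.5, 0.6]
gripper_width: 0.369
```

```bash
python3 - <<'E'
from h import *
st=r.get_state(); print(st["time_s"],st["ee_pos"],st["force"],st["gripper_width"])
im=r.capture("wrist"); t=r.capture("top")[160:310,300:500]; cv2.imwrite("pics/w5.png",cv2.resize(np.hstack([im,cv2.resize(t,(640,480))]),(800,300)))
cv2.imwrite("pics/w5w.png",im)
E
```

```text
12.0167 [ 0.49895888 -0.19194294  0.20343121] [-0.45714205 -0.46753034  0.61024433] 0.3687747616304118
```

View pics/w5.png

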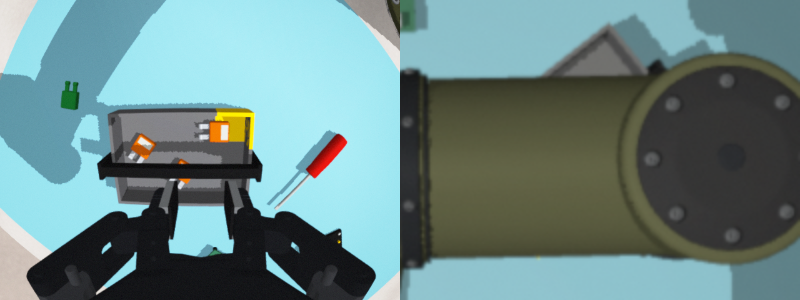

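All three fuses are now in the tray; fuse A lies by the yellow corner at about (438,262) in full-resolution pixels. Moving over the handle and turning the jaws across the tray's y.

Call:
servo_tool --jaw '[0, 0, 0, 0, 0, 0, 0, 0]' --slide '[[-0.035, -0.03, 0], [-0.035, -0.03, 0], [0, 0, 0], [0, 0, 0], [0, 0, 0], [0, 0, 0], [0, 0, 0], [0, 0, 0]]' --angular '[[0, 0, 0], [0, 0, 0], [0, 0, -0.98], [0, 0, -0.98], [0, 0, -0.98], [0, 0, -0.98], [0, 0, -0.98], [0, 0, -0.98]]'

```text
time_s: 12.78
ee_pos: [0.5424, -0.1931, 0.1945]
eef_rot: [-0.001, -0.585, 0.811, 0.001]
force: [-0.4, 0.3, -0.1]
gripper_width: 1.001
```

Call:
servo_tool --jaw '[0, 0, 0, 0, 0, 0, 0, 0]' --slide '[[0, 0, 0], [0, 0, 0], [0, 0, 0], [0, 0, 0], [0, 0, 0], [0, 0, 0], [0, 0, 0], [0, 0, 0]]' --angular '[[0, 0, -0.98], [0, 0, -0.98], [0, 0, -0.98], [0, 0, -0.98], [0, 0, -0.98], [0, 0, -0.98], [0, 0, -0.98], [0, 0, -0.98]]'

```text
time_s: 13.45
ee_pos: [0.5424, -0.1931, 0.1946]
eef_rot: [0.0, 0.85, -0.526, -0.001]
force: [0.8, 1.4, -0.3]
gripper_width: 0.999
```

Call:
servo_tool --jaw '[0, 0, 0, 0]' --slide '[[0, 0, 0], [0, 0, 0], [0, 0, 0], [0, 0, 0]]' --angular '[[0, 0, -0.98], [0, 0, -0.98], [0, 0, 0], [0, 0, 0]]'

```text
time_s: 13.78
ee_pos: [0.5426, -0.1932, 0.195]
eef_rot: [0.0, 0.896, -0.444, -0.001]
force: [-0.2, 0.1, -0.1]
gripper_width: 0.999
```

```bash
python3 - <<'E'
from h import *
st=r.get_state(); im=r.capture("wrist"); q=st["eef_rot"]; Q=R.from_quat([q[1],q[2],q[3],q[0]]).as_matrix()
print(st["time_s"],st["ee_pos"],"yaw_y",np.degrees(np.arctan2(Q[1,1],Q[0,1]))%360,st["qpos"].round(2))
cv2.imwrite("pics/w6.png",im); hsv=cv2.cvtColor(im,cv2.COLOR_BGR2HSV)
for row in range(40,400,30):
    d=np.where(hsv[row,240:400,2]<50)[0]; print(row,(d.min()+240,d.max()+240,len(d)) if len(d) else None)
E
```

```text
13.7833 [ 0.54257888 -0.19317762  0.19504436] yaw_y 217.25264716339169 [ 0.01 -0.02 -0.04 -0.   -1.55  0.64]
40 None
70 None
100 (np.int64(306), np.int64(334), 29)
130 (np.int64(240), np.int64(325), 23)
160 (np.int64(240), np.int64(325), 25)
190 (np.int64(240), np.int64(325), 25)
220 (np.int64(240), np.int64(392), 27)
250 (np.int64(242), np.int64(326), 26)
280 (np.int64(244), np.int64(326), 27)
310 (np.int64(247), np.int64(326), 24)
340 (np.int64(305), np.int64(330), 26)
370 None
```

View pics/w6.png

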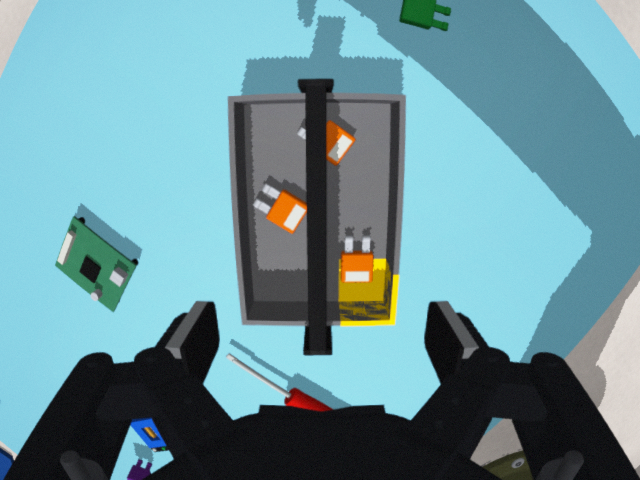

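```bash
python3 - <<'E'
from h import *
st=r.get_state(); q=st["eef_rot"]; Q=R.from_quat([q[1],q[2],q[3],q[0]]).as_matrix()
P=[onz("wrist",*uv,.084,st) for uv in((315.5,86),(316,130),(316,310),(318,354))]
for p in P: print(p.round(4),"tool",(Q.T@(p-st["ee_pos"])).round(4))
d=P[0]-P[3]; print(np.linalg.norm(d),np.degrees(np.arctan2(d[1],d[0])),(P[0]+P[3])/2)
E
```

```text
[ 0.6077 -0.2739  0.084 ] tool [ 0.1037 -0.003   0.1112]
[ 0.5892 -0.2501  0.084 ] tool [ 0.0736 -0.0027  0.1112]
[ 0.5089 -0.1437  0.084 ] tool [-0.0598 -0.0032  0.1114]
[ 0.4828 -0.1117  0.084 ] tool [-0.101  -0.0018  0.1114]
0.20465510235861076 -52.41553779645677 [ 0.54524015 -0.19278702  0.084     ]
```

Call:
servo_tool --jaw '[0, 0, 0, 0, 0, 0, 0, 0]' --slide '[[0.003, -0.006, 0], [0, 0, 0.03], [0, 0, 0.05], [0, 0, 0.05], [0, 0, 0.05], [0, 0, 0.05], [0, 0, 0.03], [0, 0, 0.017]]' --angular '[[0, 0, 0], [0, 0, 0], [0, 0, 0], [0, 0, 0], [0, 0, 0], [0, 0, 0], [0, 0, 0], [0, 0, 0]]'

```text
time_s: 14.5
ee_pos: [0.545, -0.1924, 0.0547]
eef_rot: [0.001, 0.896, -0.444, -0.002]
force: [-0.6, 0.4, -0.1]
gripper_width: 1.001
```

Call:
servo_tool --jaw '[150, 190, 255, 255, 255, 255, 255, 255]' --slide '[[0, 0, 0], [0, 0, 0], [0, 0, 0], [0, 0, 0], [0, 0, 0], [0, 0, 0], [0, 0, 0], [0, 0, 0]]' --angular '[[0, 0, 0], [0, 0, 0], [0, 0, 0], [0, 0, 0], [0, 0, 0], [0, 0, 0], [0, 0, 0], [0, 0, 0]]' --newtons 115

```text
time_s: 15.17
ee_pos: [0.5469, -0.1927, 0.059]
eef_rot: [-0.0, 0.897, -0.443, 0.001]
force: [0.1, 1.1, 5.1]
gripper_width: 0.139
```

Call:
servo_tool --jaw '[255, 255, 255, 255]' --slide '[[0, 0, 0], [0, 0, 0], [0, 0, 0], [0, 0, 0]]' --angular '[[0, 0, 0], [0, 0, 0], [0, 0, 0], [0, 0, 0]]'

```text
time_s: 15.5
ee_pos: [0.5469, -0.1927, 0.059]
eef_rot: [-0.0, 0.897, -0.443, 0.001]
force: [-1.5, 1.1, 6.2]
gripper_width: 0.138
```

Handle gripped (opening scales the same way as it did for the 12 mm fuse). Lifting gently.

Call:
servo_tool --jaw '[255, 255, 255, 255, 255, 255, 255, 255]' --slide '[[0, 0, -0.01], [0, 0, -0.02], [0, 0, -0.04], [0, 0, -0.05], [0, 0, -0.05], [0, 0, -0.05], [0, 0, -0.04], [0, 0, -0.02]]' --angular '[[0, 0, 0], [0, 0, 0], [0, 0, 0], [0, 0, 0], [0, 0, 0], [0, 0, 0], [0, 0, 0], [0, 0, 0]]'

```text
time_s: 16.17
ee_pos: [0.5467, -0.193, 0.201]
eef_rot: [-0.0, 0.897, -0.443, 0.002]
force: [-0.3, 0.2, -3.1]
gripper_width: 0.142
```

Call:
servo_tool --jaw '[255, 255, 255, 255, 255, 255, 255, 255]' --slide '[[0, 0, 0], [0, 0, 0], [0, 0, 0], [0, 0, 0], [0, 0, 0], [0, 0, 0], [0, 0, 0], [0, 0, 0]]' --angular '[[0.1, 0.1, 0], [0.2, 0.2, 0], [0.24, 0.24, 0], [0.24, 0.24, 0], [0.24, 0.24, 0], [0.24, 0.24, 0], [0.24, 0.24, 0], [0.24, 0.24, 0]]'

```text
time_s: 16.83
ee_pos: [0.5452, -0.1924, 0.1951]
eef_rot: [-0.039, 0.89, -0.44, 0.115]
force: [-0.1, 0.3, -3.9]
gripper_width: 0.143
```

Call:
servo_tool --jaw '[255, 255, 255, 255, 255, 255, 255, 255]' --slide '[[0, 0, 0], [0, 0, 0], [0, 0, 0], [0, 0, 0], [0, 0, 0], [0, 0, 0], [0, 0, 0], [0, 0, 0]]' --angular '[[0.24, 0.24, 0], [0.24, 0.24, 0], [0.24, 0.24, 0], [0.24, 0.24, 0], [0.24, 0.24, 0], [0.24, 0.24, 0], [0.24, 0.24, 0], [0.24, 0.24, 0]]'

```text
time_s: 17.5
ee_pos: [0.5451, -0.1924, 0.1946]
eef_rot: [-0.082, 0.867, -0.428, 0.241]
force: [0.8, -0.3, -3.0]
gripper_width: 0.136
```

Call:
servo_tool --jaw '[255, 255, 255, 255, 255, 255, 255, 255]' --slide '[[0, 0, 0], [0, 0, 0], [0, 0, 0], [0, 0, 0], [0, 0, 0], [0, 0, 0], [0, 0, 0], [0, 0, 0]]' --angular '[[0.1, 0.1, 0], [0, 0, 0], [0, 0, 0], [0, 0, 0], [0, 0, 0], [0, 0, 0], [0, 0, 0], [0, 0, 0]]'

```text
time_s: 18.17
ee_pos: [0.5463, -0.1927, 0.1977]
eef_rot: [-0.084, 0.865, -0.427, 0.249]
force: [-0.6, -0.6, -3.1]
gripper_width: 0.144
```

```bash
python3 - <<'E'
from h import *
st=r.get_state(); q=st["eef_rot"]; Q=R.from_quat([q[1],q[2],q[3],q[0]]).as_matrix()
print(st["time_s"],st["ee_pos"],st["force"],st["gripper_width"],"tilt",np.degrees(np.arccos(-Q[2,2])),"zx,zy of tool",Q[2].round(3))
im=r.capture("wrist"); b=cv2.resize(r.capture("scene")[150:315,160:380],(640,480)); cv2.imwrite("pics/w7.png",cv2.resize(np.hstack([im,b]),(800,300),interpolation=3))
cv2.imwrite("pics/w7w.png",im)
E
```

```text
18.1667 [ 0.5463499  -0.19268979  0.19770701] [-0.59214847 -0.59462133 -3.1479723 ] 0.14422908002775522 tilt 30.443302926931086 zx,zy of tool [ 0.358 -0.358 -0.862]
```

View pics/w7.png

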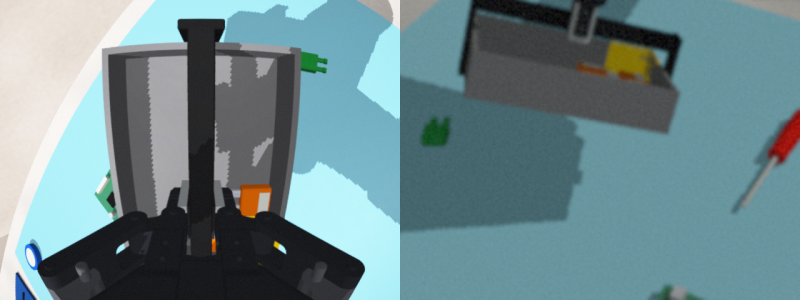

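```bash
cat > c.py <<'E'
from h import *
def chk(tag):
    st=r.get_state(); q=st["eef_rot"]; Q=R.from_quat([q[1],q[2],q[3],q[0]]).as_matrix()
    T=np.c_[Q[:,0],-Q[:,1],-Q[:,2]]; o=st["ee_pos"]+.059*Q[:,2]
    print("t",st["time_s"].__round__(2),"tilt",np.degrees(np.arccos(-Q[2,2])).round(1),"width",round(st["gripper_width"],3))
    print("corner z",(o+T@[-.1,-.07,0])[2].round(3))
    for n in("scene","wrist","top"):
        im=r.capture(n); cv2.imwrite(f"pics/{tag}_{n}.png",im); hsv=cv2.cvtColor(im,cv2.COLOR_BGR2HSV)
        for nm,m in(("org",cv2.inRange(hsv,(5,150,60),(18,255,255))),("yel",cv2.inRange(hsv,(22,120,60),(33,255,255))),("wht",cv2.inRange(hsv,(0,0,150),(180,60,255)))):
            for c in cv2.findContours(m,cv2.RETR_EXTERNAL,cv2.CHAIN_APPROX_NONE)[0]:
                if cv2.contourArea(c)<8: continue
                P=[]
                for u,v in c[:,0]:
                    s,d=ray(n,u,v,st); s=T.T@(s-o); d=T.T@d; P.append((s+d*(.012-s[2])/d[2])[:2])
                P=np.array(P)
                if abs(P.mean(0)[0])>.11 or abs(P.mean(0)[1])>.09: continue
                print(n,nm,c[:,0].mean(0).round(0),"tray x",(P[:,0].min()*1e3).round(0),(P[:,0].max()*1e3).round(0),"y",(P[:,1].min()*1e3).round(0),(P[:,1].max()*1e3).round(0))
E
python3 -c "from c import *; chk('a')"
```

```text
t 18.27 tilt 30.5 width 0.138
corner z 0.086
scene org [284. 191.] tray x -83.0 -66.0 y -73.0 -52.0
scene org [265. 188.] tray x -50.0 -19.0 y -69.0 -47.0Traceback (most recent call last):
  File "<string>", line 1, in <module>
    from c import *; chk('a')
                     ~~~^^^^^
  File "c.py", line 14, in chk
    s,d=ray(n,u,v,st); s=T.T@(s-o); d=T.T@d; P.append((s+d*(.012-s[2])/d[2])[:2])
        ~~~^^^^^^^^^^
  File "h.py", line 7, in ray
    i=info(n); f=240/np.tan(np.radians(i["vertical_fov"])/2)
  File "h.py", line 5, in info
    return r.camera_info(n)
           ~~~~~~~~~~~~~^^^
ValueError: time passes only in moves, steps and waits
```

```bash
sed -i 's/^def info(n):/from functools import lru_cache\n@lru_cache(None)\ndef info(n):/' h.py
python3 -c "
from c import *; chk('b')
a=cv2.imread('pics/b_wrist.png')[240:480,260:500]; b=cv2.imread('pics/b_scene.png')[150:240,200:320]
cv2.imwrite('pics/v11.png',np.hstack([cv2.resize(a,(400,400),interpolation=2),cv2.resize(b,(400,300),interpolation=2)[:400] if 0 else cv2.copyMakeBorder(cv2.resize(b,(400,300),interpolation=2),0,100,0,0,0)]))"
```

```text
t 18.32 tilt 30.5 width 0.138
corner z 0.086
scene org [284. 191.] tray x -84.0 -66.0 y -72.0 -52.0
scene org [265. 188.] tray x -49.0 -19.0 y -69.0 -45.0
wrist org [342. 393.] tray x -97.0 -79.0 y -17.0 -12.0
wrist org [411. 317.] tray x -52.0 -17.0 y -68.0 -37.0
wrist yel [441. 391.] tray x -99.0 -86.0 y -86.0 -79.0
wrist yel [403. 347.] tray x -54.0 -52.0 y -54.0 -47.0
wrist wht [202. 391.] tray x -97.0 -87.0 y 77.0 83.0
wrist wht [178. 344.] tray x -57.0 -50.0 y 86.0 93.0
wrist wht [348. 333.] tray x -45.0 -40.0 y -19.0 -16.0
wrist wht [295. 334.] tray x -46.0 -40.0 y 13.0 17.0
wrist wht [380. 330.] tray x -42.0 -39.0 y -37.0 -35.0
wrist wht [421. 323.] tray x -47.0 -26.0 y -66.0 -56.0
wrist wht [378. 309.] tray x -30.0 -23.0 y -37.0 -30.0
wrist wht [354. 264.] tray x -19.0 20.0 y -26.0 -13.0
wrist wht [417. 242.] tray x -1.0 27.0 y -63.0 -46.0
wrist wht [345. 220.] tray x 21.0 32.0 y -15.0 -13.0
wrist wht [345. 203.] tray x 33.0 39.0 y -14.0 -13.0
wrist wht [421. 105.] tray x 78.0 94.0 y -61.0 -46.0
wrist wht [357. 113.] tray x 70.0 94.0 y -26.0 -13.0
wrist wht [267. 208.] tray x -50.0 94.0 y 10.0 42.0
wrist wht [424.  76.] tray x 100.0 106.0 y -77.0 -32.0
top org [374. 253.] tray x -96.0 -68.0 y -57.0 -38.0
top org [364. 240.] tray x -96.0 -65.0 y -18.0 -6.0
top yel [369. 266.] tray x -111.0 -92.0 y -84.0 -38.0
top wht [362. 233.] tray x -77.0 -70.0 y -7.0 9.0
```

View pics/v11.png

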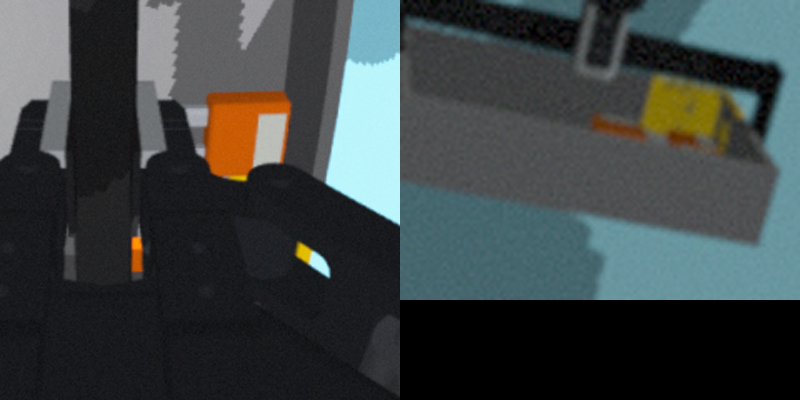

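Left crop: fuse C lies against the -y wall. Right crop: fuse A is in the corner, and C sits right behind it. Fuse B shows beside the bar. Measured in the tray's frame, A fills the corner, C's body is at x -50..-17 along the -y wall, and B is at x -96..-65 along the -x wall. They are packed together. I'll hold still, re-check and hand in.

Call:
servo_tool --jaw '[255, 255, 255, 255, 255, 255, 255, 255]' --slide '[[0, 0, 0], [0, 0, 0], [0, 0, 0], [0, 0, 0], [0, 0, 0], [0, 0, 0], [0, 0, 0], [0, 0, 0]]' --angular '[[0, 0, 0], [0, 0, 0], [0, 0, 0], [0, 0, 0], [0, 0, 0], [0, 0, 0], [0, 0, 0], [0, 0, 0]]'

```text
time_s: 19.13
ee_pos: [0.5462, -0.1927, 0.1978]
eef_rot: [-0.084, 0.865, -0.427, 0.249]
force: [-0.0, -0.0, -3.5]
gripper_width: 0.136
```

```bash
python3 -c "
from c import *; chk('d'); print(r.get_state()['qvel'].round(3))
for n in('scene','top','wrist'):
  d=cv2.absdiff(cv2.GaussianBlur(cv2.imread(f'pics/b_{n}.png'),(5,5),0),cv2.GaussianBlur(cv2.imread(f'pics/d_{n}.png'),(5,5),0)); print(n,'diff max',d.max(),(d>40).sum())" | grep -v wht
```

```text
t 19.13 tilt 30.5 width 0.136
corner z 0.086
scene org [284. 191.] tray x -83.0 -66.0 y -75.0 -52.0
scene org [265. 188.] tray x -49.0 -19.0 y -69.0 -45.0
wrist org [342. 393.] tray x -97.0 -79.0 y -17.0 -12.0
wrist org [411. 317.] tray x -51.0 -17.0 y -68.0 -37.0
wrist yel [441. 391.] tray x -99.0 -86.0 y -86.0 -79.0
wrist yel [403. 347.] tray x -54.0 -52.0 y -54.0 -47.0
top org [374. 253.] tray x -96.0 -68.0 y -57.0 -38.0
top org [364. 240.] tray x -96.0 -65.0 y -18.0 -6.0
top yel [369. 266.] tray x -111.0 -97.0 y -84.0 -37.0
[ 0.     0.001  0.002  0.001  0.001 -0.004]
scene diff max 50 21
top diff max 20 0
wrist diff max 28 0
```

Everything is still.

```bash
python3 -c "
from cell import r
print(r.close_job())"
```

```text
the job is handed in; nothing more can be done
None
```

I pulled the orange fuse straight up out of the holder and released it in the tray while the tray stood on the bench. I then lifted the tray by its bar handle, tilted it 30.5° towards the yellow corner, and handed the job in at about 19 s, still holding it.

**Last checks**
- **Tray:** its lowest corner was computed to be about 86 mm above the bench. The arm was still, with joint speeds of about 0.004 rad/s or less.
- **Fuses:** all three were packed together at the yellow corner. One was in the corner itself, one was next to it along the -y wall, and one was next to it along the -x wall. Positions were the same within about 3 mm across about 0.8 s.
- **Bystanders:** nothing the arm did touched the board, the screwdriver or the look-alikes, as far as the pictures show. I did not measure their positions at the end.

**Slight disagreements**
- The fuse touched the tray floor with about 32 N before I released it. I had aimed to stop about 4 mm above the floor.
- The camera views differed by 2–3 mm on positions.
- The gripper hid part of the fuses in the last views, so the positions of the fuse in the corner and the one along the -x wall come from partial outlines.
- The still-picture comparison of the scene camera showed 21 slightly changed pixel values. I took this as noise, since the other two cameras showed none.

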